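Take the heat-sink curing stacks apart

ROBOT

A 6-joint arm with a two-finger parallel gripper is mounted at the origin on the work surface. World frame = base frame: x ahead of the robot, y to its left, z up, the work surface at z = 0. Lengths are in m, angles in rad, forces in N, time in s.
With the tool pointing down it reaches from about 0.375 to 0.9 m from the base axis. Payload 3.1 kg.
Tool frame: the origin (TCP) lies between the finger pads; the fingertips stand manip.finger_overhang ahead of it and the grasp point (between the pads) lies 5 mm behind it (manip.finger_overhang is the distance from the TCP to the fingertips, in m); z points along the fingers, y is the line along which they close (so a half turn about z gives the same grasp; the last joint's range is limited). The gripper opens to 85 mm and grips with 20 to 120 N. Pads are 22 mm wide; open, the fingers measure 114 mm over their backs; the gripper's body (76 mm by 85 mm) begins 54 mm behind the grasp point. The pads swing forward as they close: fully open they stand 13 mm farther back than shut.
Start: joints at [1.165, 0.527, 1.433, -0, 1.181, -0.178], TCP at [0.141, 0.609, 0.245] pointing down, gripper open.
Joint ranges: [-3.08, 3.08], [-0.75, 2.2], [0.22, 2.44], [-1.43, 4.57], [0, 2.65], [-2.85, 2.85]. Speed limits (rad/s): [2.79, 2.79, 3.14, 3.14, 3.14, 3.14].

INTERFACE

Orientations are given as a unit quaternion [x, y, z, w].
In Python, from station import manip gives the robot as it stands.
- The arm moves only by the tool drive_tool, never from a script. Its argument "plan" is a list of rows, each a list of 7 numbers: the shift along the tool's x, y, z in m, then the turn, a rotation vector about the tool's x, y, z in degrees, then the opening, from -1 (shut) to 1 (fully open). In form: [[x, y, z, wx, wy, wz, gripper], ...]. A call has 1 to 10 rows; each row shifts and turns the commanded pose from where the row before left it, along the tool's axes as they then stand; what a row does not reach is not made up. A row lasts 1/10 s, in which the tool goes at most 50 mm and 8.59 degrees, less where a joint would pass 70% of its speed; a pose out of reach is approached as far as the arm can. A call is refused whole if a number of a shift passes 0.05 or a number of a turn 8.59, either way. A call with a gripper value outside its range is refused whole. The fingers move at their own pace and stop on an object; "newtons" is the grip in N (left out, the last holds). Time passes only in rows, so rows that do not move let the fingers close. It gives the time, the measured TCP pose, the force, the opening and the grip force at its end, in the units of the state.
- manip.sense(): the state, without advancing time (a new reading comes with each control period).
- manip.snapshot(name): name is "scene" or "side" or "wrist"; returns a dict with "image" (480x640x3 uint8, red, green, blue), "z_map" (480x640 float32, m along the optical axis (not along the pixel's ray), 0 where there is no reading), "fov_y" (degrees; the focal length in pixels is half the picture's height over the tangent of half this angle, whatever the lens; pixels are square), "cx", "cy" (the principal point, pixels), "extrinsics" (4x4, takes a point from camera to world coordinates); the wrist camera has in their place "mount" (4x4, takes a point from camera to tool coordinates, whose origin is the TCP and whose axes are the flange's). Camera axes: x right, y up, looking along -z (the intrinsics and any distortion apply to the point x, -y, -z); pixel columns grow to the right and rows downward; lengths in m; the calibration is good to about 2 mm. The wrist camera is an equidistant fisheye: a pixel r from the principal point sees the ray r / f radians off the axis. A picture is of the moment at which its call begins: read the wrist's pose just before it.
- manip.sign_off(): hands the job in; it is judged then, once.
The state is a dict: "t": time; "q": joint angles; "qd": joint speeds; "tau": joint torques, N m; "tcp_pos": TCP position; "tool_rot": TCP orientation; "force": force on the tool from outside, world axes, zero at the start; "ft_torque": the same for the moment, N m; "finger_gap": opening from 0.0 (shut) to 1.0 (fully open); "gripper_force": force on a finger pad.
Only numpy, scipy, OpenCV 4.12 (cv2) and the standard library are available. Lean on these libraries where they do the work, as an engineer would, in place of code of your own. Each camera call takes 0.05 s, during which the arm holds its last target. There are 200 camera calls.

TASK

The glue under the weighted heat sinks has set: lift both weights off first and put each away upright in the dish of its own shape, the round one in the round dish and the square one in the small square dish. Then set the square heat sink in the large square tray and the long one in the oblong tray, each flat on the tray floor and near its middle with the fins up. Never shift a heat sink that still carries a weight, and do not disturb the tin of brass wool and the reel of solder standing among them.

Things in the scene. Friction and masses are not known exactly. Their poses are not given: they have to be found in the camera images.
- weight_round: Round plain dark steel weight: a disc 44 mm in diameter and 30 mm high with an upright round steel knob (20 mm diameter) standing on its middle, the knob reaching from 30 to 54 mm above the underside. About 0.4 kg. At the start it stands on top of one of the two heat sinks (which one varies). Origin: centre of its underside; z up along the knob.
- weight_square: Square plain dark steel weight: a block 38 x 38 mm and 30 mm high with the same upright round knob (20 mm diameter, from 30 to 54 mm above the underside) on its middle. About 0.36 kg. At the start it stands on top of the other heat sink. Origin: centre of its underside; z up along the knob, x and y square to its sides.
- sink_square: Square finned aluminium heat sink, 62 x 62 mm and 34 mm high, about 0.16 kg, standing on the mat with a weight on top. Origin: centre of its underside; z up, x and y square to its sides, the fins run along x.
- sink_long: Oblong finned aluminium heat sink, 96 mm long (its x), 44 mm wide (its y) and 34 mm high, about 0.17 kg, standing on the mat with the other weight on top. Origin: centre of its underside; z up, the fins run along x.
- dish_round: Fixed low round grey plastic dish, the place of the round weight: inner diameter 62 mm, outer 70 mm, floor 3 mm thick, rim 10 mm above the table. Origin: centre of its underside; z up.
- dish_square: Fixed low small square grey plastic dish, the place of the square weight: inside 54 x 54 mm, outside 62 x 62 mm, floor 3 mm thick, rim 10 mm above the table. Origin: centre of its underside; z up, x and y square to its sides.
- tray_square: Fixed low large square grey plastic tray, the place of the square heat sink: inside 78 x 78 mm, outside 86 x 86 mm, floor 3 mm thick, rim 10 mm above the table. Origin: centre of its underside; z up, x and y square to its sides.
- tray_long: Fixed low oblong grey plastic tray, the place of the oblong heat sink: inside 112 mm (its x) x 60 mm (its y), outside 120 x 68 mm, floor 3 mm thick, rim 10 mm above the table. Origin: centre of its underside; z up.
- tin: Bystander: loose round metal tin of brass wool, 56 mm in diameter, about 30 mm high, standing between the task's things. Not to be disturbed. Origin: centre of its underside.
- reel: Bystander: loose small reel of solder wire with white flanges, standing upright, 44 mm in diameter, 33 mm high, between the task's things. Not to be disturbed. Origin: centre of its underside.
There are look-alikes about, which are no part of the job. What is shaped like the dish_square but purple is not meant.

How it is judged:
By the outcome, as a careful person would: the job done as asked, in the order asked, and still so for the second after the job is handed in, with the robot touching nothing.
It also fails if it takes over 115 s, if anything falls off the work surface, if the arm or the gripper's body presses on something with over 40 N, if the wrist force passes 120 N, or if a joint passes its speed limit or range.

## Working session

There is one attempt and no reset: what is moved stays moved. The work goes in short steps, Python scripts to look and compute and a tool call to move; the robot and the scene stay as the last step left them, time stands still between calls to the robot, and variables do not carry over. Pictures are saved under pics/ and viewed, at most 14 in all, crops included, and the job is handed in when it is done.

Besides the shell and the picture viewer there is one more tool, called after "Request:" by a JSON object that holds its "op" and its "data", one argument or row to a line. drive_tool: Moves the arm, as the interface text tells. Its arguments: {"type":"object","properties":{"plan":{"type":"array"},"newtons":{"type":"number"}},"required":["plan"]}

```bash
ls; mkdir -p pics; cat > h.py <<'E'
import numpy as np,cv2,os
from station import manip
def snap(n,save=None):
    s=manip.sense(); d=manip.snapshot(n); d['s']=s
    if save: cv2.imwrite('pics/'+save,d['image'][:,:,::-1])
    return d
E
python3 - <<'E'
from h import *
import pickle
s=manip.sense();print(s,manip.finger_overhang)
for n in ['scene','side']:
    d=snap(n,n+'0.png');pickle.dump(d,open(n+'0.pkl','wb'))
    print(n,d['fov_y'],d['cx'],d['cy'],d['extrinsics'].round(4) if hasattr(d['extrinsics'],'round') else d['extrinsics'],(d['z_map']>0).mean())
E
```

```text
pics
{'t': 0.0, 'q': array([ 1.16450001e+00,  5.28475611e-01,  1.43396612e+00, -2.25541921e-05,
        1.18139959e+00, -1.78524822e-01]), 'qd': array([ 0.0022324 , -0.00125361,  0.00029202, -0.00024431,  0.00179651,
        0.00015638]), 'tau': array([-4.34503672e-04, -4.42351162e+01, -1.78022754e+01, -3.43711836e-04,
        8.79503670e-03, -2.06964216e-06]), 'tcp_pos': array([0.14083209, 0.60818615, 0.2443075 ]), 'tool_rot': array([ 1.13635387e-01,  9.93521884e-01, -1.07961604e-03, -3.14117190e-04]), 'force': array([0.26084227, 0.66414218, 0.07925531]), 'ft_torque': array([-0.00911965, -0.03459879,  0.02171733]), 'gripper_force': 0.0, 'finger_gap': 1.0025260454733964} 0.014
scene 50.438867862233494 325.08493775985403 246.47407337705337 [[-0.0035 -0.7538  0.6571  1.0575]
 [ 1.      0.0033  0.0091  0.0396]
 [-0.009   0.6571  0.7538  0.7198]
 [ 0.      0.      0.      1.    ]] 0.9957877604166666
side 46.21638460015176 319.55359207311545 246.49014000696707 [[ 0.9451  0.2403 -0.2216  0.2022]
 [-0.3267  0.6719 -0.6647 -0.7716]
 [-0.0108  0.7006  0.7135  0.9199]
 [ 0.      0.      0.      1.    ]] 0.9960481770833334
```

View pics/scene0.png

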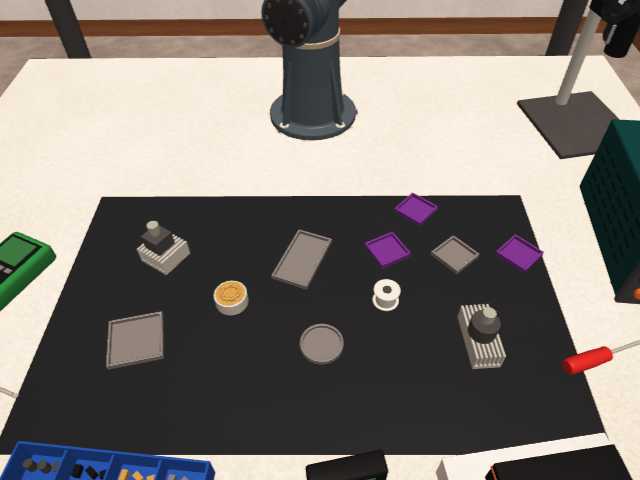

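View pics/side0.png

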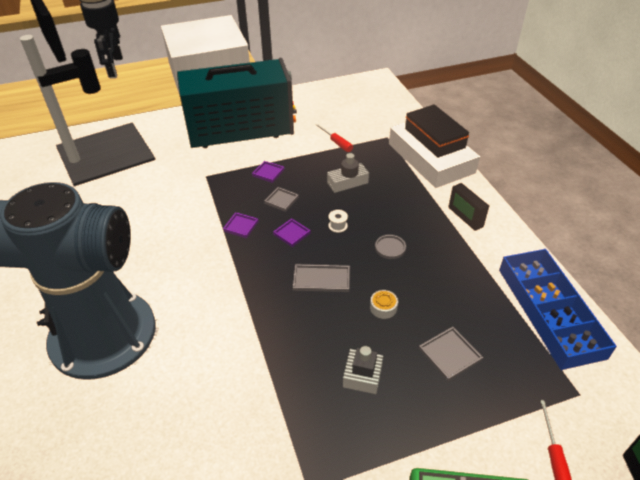

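The scene camera shows:
- Square weight on the square sink at (160,245).
- Round weight on the long sink at (483,330).
- tray_square (135,340), tray_long (302,258), dish_round (321,344), tin (231,297) and reel (386,294).

Small square dish candidates are purple (416,208), purple (388,250), purple (520,252) and grey (455,254). The grey one fits, because purple is excluded. I'll confirm it in a crop and measure.

```bash
cat >> h.py <<'E'
def cam(d,T=None):
    f=240/np.tan(np.radians(d['fov_y'])/2); return f,d['cx'],d['cy'],(d['extrinsics'] if T is None else T)
def rays(d,uv):
    f,cx,cy,T=cam(d); uv=np.atleast_2d(uv).astype(float)
    r=np.c_[(uv[:,0]-cx)/f,-(uv[:,1]-cy)/f,-np.ones(len(uv))]
    return T[:3,3],r@T[:3,:3].T
def toplane(d,uv,z):
    o,r=rays(d,uv); return o+r*((z-o[2])/r[:,2])[:,None]
def cloud(d,box):
    u0,v0,u1,v1=box; v,u=np.mgrid[v0:v1,u0:u1]; uv=np.c_[u.ravel(),v.ravel()]
    o,r=rays(d,uv); Z=d['z_map'][v0:v1,u0:u1].ravel()
    P=o+r*Z[:,None]; return uv[Z>0],P[Z>0]
def tri(da,ua,db,ub):
    (o1,r1),(o2,r2)=rays(da,ua),rays(db,ub); r1=r1[0]/np.linalg.norm(r1[0]); r2=r2[0]/np.linalg.norm(r2[0])
    s=np.linalg.lstsq(np.c_[r1,-r2],o2-o1,rcond=None)[0]; a=o1+s[0]*r1;b=o2+s[1]*r2
    return (a+b)/2,np.linalg.norm(a-b)
E
python3 - <<'E'
from h import *
import pickle
S=pickle.load(open('scene0.pkl','rb'));D=pickle.load(open('side0.pkl','rb'))
R={'tray_square':((98,303,172,373),(412,320,490,385)),'tray_long':((265,224,338,293),(285,258,358,298)),
'dish_round':((292,317,350,370),(368,230,412,262)),'dish_square':((428,232,484,276),(260,184,302,212)),
'tin':((208,274,254,320),(364,286,404,322)),'reel':((366,272,408,316),(324,206,352,236)),
'sqstack':((128,212,196,280),(334,340,392,396)),'longstack':((448,295,514,375),(320,148,376,196))}
pickle.dump(R,open('R.pkl','wb'))
def cont(d,b):
    g=d['image'].max(2); m=np.zeros_like(g); m[b[1]:b[3],b[0]:b[2]]=(g>62)[b[1]:b[3],b[0]:b[2]]*255
    c=max(cv2.findContours(m,0,2)[0],key=cv2.contourArea)[:,0]; return c
for k,(a,b) in R.items():
    ca,cb=cont(S,a),cont(D,b)
    for d,c,bx in ((S,ca,a),(D,cb,b)):
        P=toplane(d,c,0.01)[:,:2]*1000; r=cv2.minAreaRect(P.astype(np.float32))
        _,Q=cloud(d,bx)
        print(k,'rect',np.round(r[0],1),np.round(r[1],1),round(r[2],1),'cloudz pct',np.percentile(Q[:,2]*1000,[2,50,90,99]).round(1))
    ma,mb=[cv2.moments(c) for c in(ca,cb)]
    p,e=tri(S,(ma['m10']/ma['m00'],ma['m01']/ma['m00']),D,(mb['m10']/mb['m00'],mb['m01']/mb['m00']))
    print('   tri centroid',(p*1000).round(1),'gap',round(e*1000,1))
def crop(im,b,w,h):return cv2.resize(im[b[1]:b[3],b[0]:b[2]],(w,h),interpolation=cv2.INTER_CUBIC)
i,j=S['image'],D['image']
M=np.vstack([np.hstack([crop(i,(120,205,210,280),360,300),crop(i,(440,290,530,365),360,300)]),np.hstack([crop(j,(320,335,410,410),360,300),crop(i,(360,190,560,280),360,300)])])
cv2.imwrite('pics/m1.png',M[:,:,::-1])
E
```

```text
tray_square rect [ 633.3 -273.1] [91.3 87.9] 13.0 cloudz pct [-1.4  2.   7.6 11.4]
tray_square rect [ 618.3 -275.6] [130.1 143.8] 70.6 cloudz pct [-1.9  2.3  6.6 12.1]
   tri centroid [ 623.9 -281.4   -9.3] gap 0.5
tray_long rect [464.6 -10.9] [ 71.4 125.5] 68.4 cloudz pct [-2.   1.2  5.3 10.9]
tray_long rect [458.  -11.8] [ 78.3 124. ] 68.2 cloudz pct [-1.6  3.   8.4 12.8]
   tri centroid [460.5 -10.4   3.9] gap 5.2
dish_round rect [641.5  25.3] [71.  72.8] 64.8 cloudz pct [-1.8  1.5  7.4 11.1]
dish_round rect [636.2  24.5] [76.3 72.8] 70.3 cloudz pct [-1.7  2.8  8.6 12.9]
   tri centroid [638.8  26.6   5.6] gap 2.8
dish_square rect [456.4 267. ] [65.6 68.1] 40.9 cloudz pct [-2.4  1.1  7.3 11. ]
dish_square rect [450.2 267. ] [75.4 70.3] 40.4 cloudz pct [-1.7  3.1  9.1 13.5]
   tri centroid [451.4 270.3   4.9] gap 3.6
tin rect [ 552.2 -129.5] [73.9 57.9] 18.6 cloudz pct [-1.9  2.1 27.9 32. ]
tin rect [ 554.8 -123.9] [79.9 59.7] 65.4 cloudz pct [-1.8  3.8 29.1 34.2]
   tri centroid [ 554.2 -127.8   13.2] gap 2.3
reel rect [547.7 135.4] [46.9 68. ] 82.1 cloudz pct [-2.2  1.3 32.  33.8]
reel rect [552.7 142.9] [83.8 50.2] 68.9 cloudz pct [-1.2  3.6 33.5 36.2]
   tri centroid [551.5 135.2  16.7] gap 2.5
sqstack rect [ 445.9 -267. ] [93.4 80.5] 57.2 cloudz pct [-1.9  1.6 58.4 87.5]
sqstack rect [ 456.2 -254.4] [108.3 108. ] 69.9 cloudz pct [-1.5  3.4 64.1 89.3]
   tri centroid [ 455.1 -261.8    5.8] gap 1.8
longstack rect [626.1 284.7] [117.4  67.7] 4.3 cloudz pct [-2.1  1.6 62.5 87.7]
longstack rect [648.3 319.7] [186.5 150.4] 70.1 cloudz pct [-1.9  3.4 50.  88.7]
   tri centroid [637.  281.3  38.5] gap 21.4
```

View pics/m1.png

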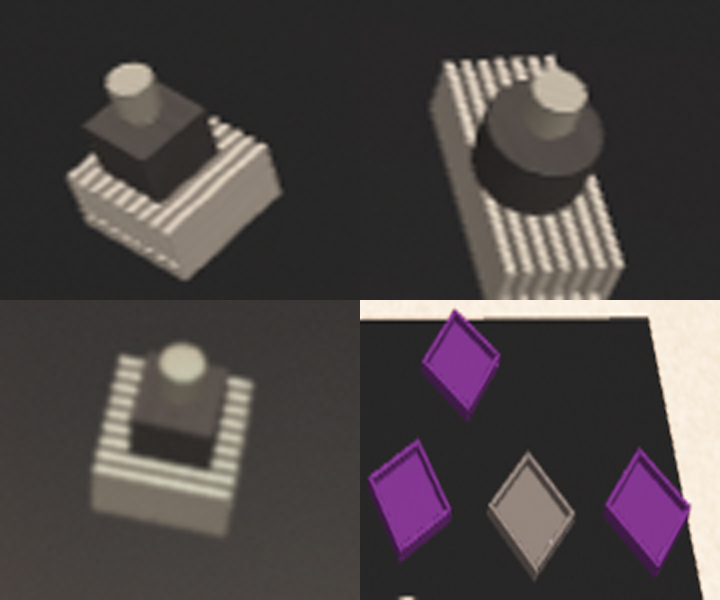

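The crop confirms the grey dish at (455,254) is the only non-purple small square one. The square stack has the square weight and the long stack has the round one. Next I'll measure the stack tops from both clouds and by triangulating the knobs.

```bash
python3 - <<'E'
from h import *
import pickle
S=pickle.load(open('scene0.pkl','rb'));D=pickle.load(open('side0.pkl','rb'));R=pickle.load(open('R.pkl','rb'))
for k in ['sqstack','longstack','tin','reel']:
    K=[]
    for d,b,n in ((S,R[k][0],'S'),(D,R[k][1],'D')):
        uv,P=cloud(d,b)
        for nm,lo,hi in (('knob',.078,.1),('wtop',.058,.072),('stop',.024,.04),('all',.02,.2)):
            m=(P[:,2]>lo)&(P[:,2]<hi)
            if m.sum()<8: continue
            Q=P[m]; r=cv2.minAreaRect((Q[:,:2]*1000).astype(np.float32))
            print(k,n,nm,m.sum(),'rect',np.round(r[0],1),np.round(r[1],1),round(r[2],1),'z',np.median(Q[:,2]*1000).round(1),'mean',(Q.mean(0)*1000).round(1))
            if nm=='knob':K.append(uv[m].mean(0))
    if len(K)==2: print('  knob tri',tri(S,K[0],D,K[1]))
s=S['s'];print(S['s']['tcp_pos'])
w=manip.snapshot('wrist');print(w['fov_y'],w['cx'],w['cy'],w['mount'].round(4),w['z_map'].shape)
E
```

```text
sqstack S knob 120 rect [ 456.  -264.5] [20.  18.5] 58.3 z 87.1 mean [ 457.3 -263.5   85.8]
sqstack S wtop 314 rect [ 455.5 -264.5] [40.3 38.8] 54.1 z 63.7 mean [ 461.5 -262.2   63.5]
sqstack S stop 607 rect [ 454.6 -262.9] [66.8 62.8] 58.1 z 32.5 mean [ 467.9 -255.4   32.1]
sqstack S all 1349 rect [ 454.7 -262.7] [67.3 62.8] 58.1 z 39.9 mean [ 465.5 -258.2   47.3]
sqstack D knob 119 rect [ 452.  -265.2] [20.9 18. ] 69.4 z 88.0 mean [ 451.1 -267.3   87.1]
sqstack D wtop 313 rect [ 451.8 -265.9] [39.6 37.8] 55.5 z 64.6 mean [ 449.5 -270.2   64.3]
sqstack D stop 601 rect [ 451.4 -263. ] [64.9 62. ] 57.1 z 33.1 mean [ 445.9 -271.6   32.6]
sqstack D all 1231 rect [ 451.4 -263. ] [65. 62.] 57.1 z 37.3 mean [ 446.9 -272.4   48. ]
  knob tri (array([ 0.45302584, -0.26487162,  0.08193592]), np.float64(0.0015043166895938001))
longstack S knob 166 rect [636.2 275.7] [18.6 20. ] 44.3 z 87.2 mean [638.  274.2  86.1]
longstack S wtop 450 rect [638.3 273.7] [43.  40.8] 57.1 z 63.3 mean [641.5 272.3  63.3]
longstack S stop 902 rect [632.7 276.9] [98.6 47.6] 5.5 z 32.2 mean [645.3 274.8  31.3]
longs
[... 800 characters left out ...]
508 rect [ 551.5 -129. ] [54.5 54.9] 30.2 z 27.6 mean [ 550.7 -131.3   27.7]
reel S stop 466 rect [553.  134.7] [43.6 43.3] 49.5 z 31.7 mean [553.8 134.9  31.7]
reel S all 483 rect [553.  134.7] [43.6 43.3] 49.5 z 31.7 mean [554.4 134.8  31.3]
reel D stop 213 rect [549.6 134.5] [43.9 44. ] 33.5 z 33.2 mean [549.6 133.3  32.7]
reel D all 230 rect [549.6 134.5] [43.9 44. ] 33.5 z 32.9 mean [549.3 132.5  31.9]
[0.14083209 0.60818615 0.2443075 ]
65.70646984690485 318.8750968766565 243.08969711690958 [[-6.000e-04  9.565e-01  2.918e-01  7.510e-02]
 [ 1.000e+00  5.000e-04  6.000e-04 -2.000e-04]
 [ 5.000e-04  2.918e-01 -9.565e-01 -1.280e-01]
 [ 0.000e+00  0.000e+00  0.000e+00  1.000e+00]] (480, 640)
```

```bash
cat >> h.py <<'E'
from scipy.spatial.transform import Rotation as Ro
def go(x,y,z,yaw,ori=None):
    """rows needed to TCP target (m), tool-y axis along yaw deg (mod 180), pointing down"""
    s=manip.sense(); p=s['tcp_pos']; R=Ro.from_quat(s['tool_rot'])
    cur=R.as_matrix()
    best=None
    for k in (0,180,-180):
        a=np.radians(yaw+k); Y=np.array([np.cos(a),np.sin(a),0]);Z=np.array([0,0,-1.]);X=np.cross(Y,Z)
        rv=(R.inv()*Ro.from_matrix(np.c_[X,Y,Z])).as_rotvec(degrees=True)
        if best is None or np.linalg.norm(rv)<np.linalg.norm(best):best=rv
    d=cur.T@(np.array([x,y,z])-p)
    cy=np.degrees(np.arctan2(cur[1,1],cur[0,1]))
    print('tcp',p.round(4),'yawY',cy.round(2),'tool shift mm',(d*1000).round(1),'turn',best.round(2),'q6',s['q'][5].round(2),'t',round(s['t'],2),'F',s['force'].round(1))
E
python3 - <<'E'
from h import *
import pickle
S=pickle.load(open('scene0.pkl','rb'));D=pickle.load(open('side0.pkl','rb'))
for d in (S,D):
    _,P=cloud(d,(0,0,640,480))
    m=(P[:,2]>.1)&(P[:,1]>.2)&(P[:,0]>.0)&(P[:,0]<1)
    Q=P[m]
    for lo in np.arange(.2,.9,.1):
        for x in np.arange(0,1,.2):
            n=(Q[:,1]>lo)&(Q[:,1]<lo+.1)&(Q[:,0]>x)&(Q[:,0]<x+.2)
            if n.sum()>5: print('x',x.round(1),'y',lo.round(1),'zmax',Q[n,2].max().round(3),n.sum())
go(.58,.28,.30,90)
R=Ro.from_quat(manip.sense()['tool_rot']).as_matrix();print(R.round(3))
E
```

```text
x 0.8 y 0.2 zmax 0.107 1277
x 0.8 y 0.3 zmax 0.109 2176
x 0.0 y 0.5 zmax 0.328 898
x 0.2 y 0.5 zmax 0.178 2104
x 0.4 y 0.5 zmax 0.176 1501
x 0.0 y 0.6 zmax 0.29 936
x 0.8 y 0.2 zmax 0.111 600
x 0.8 y 0.3 zmax 0.112 659
x 0.0 y 0.5 zmax 0.429 2557
x 0.2 y 0.5 zmax 0.205 1914
x 0.4 y 0.5 zmax 0.205 2637
x 0.0 y 0.6 zmax 0.429 1395
x 0.2 y 0.6 zmax 0.205 510
x 0.4 y 0.6 zmax 0.203 453
tcp [0.1409 0.6084 0.2446] yawY 76.95 tool shift mm [-501.9 -220.8  -55.2] turn [ -0.09  -0.03 -13.05] q6 -0.18 t 0.15 F [ 0.3 -0.3 -0.4]
[[-0.974  0.226 -0.001]
 [ 0.226  0.974 -0.001]
 [ 0.    -0.002 -1.   ]]
```

Request:
{"op": "drive_tool", "data": {
  "plan": [
    [0,0,-0.03,0,0,0,1],
    [0,0,-0.025,0,0,0,1],
    [-0.04,-0.015,0,0,0,0,1],
    [-0.04,-0.015,0,0,0,0,1],
    [-0.04,-0.015,0,0,0,0,1],
    [-0.04,-0.015,0,0,0,0,1],
    [-0.04,-0.015,0,0,0,0,1],
    [-0.04,-0.015,0,0,0,0,1],
    [-0.04,-0.015,0,0,0,0,1],
    [-0.04,-0.015,0,0,0,0,1]
  ]
}}

```text
t: 1.15
tcp_pos: [0.4268, 0.4184, 0.3]
tool_rot: [0.114, 0.994, -0.0, -0.0]
force: [-0.0, 0.2, -0.3]
finger_gap: 1.0
gripper_force: 0.0
```

Request:
{"op": "drive_tool", "data": {
  "plan": [
    [-0.04,-0.015,0,0,0,0,0],
    [-0.04,-0.015,0,0,0,0,0],
    [-0.04,-0.015,0,0,0,0,0],
    [-0.04,-0.015,0,0,0,0,0],
    [-0.04,-0.015,0,0,0,0,0],
    [-0.03,-0.015,0.02,0,0,-4.3,0],
    [0,0,0.02,0,0,-4.3,0],
    [0,0,0.02,0,0,-4.3,0],
    [0,0,0.02,0,0,-4.1,0],
    [0,0,0,0,0,0,0]
  ]
}}

```text
t: 2.15
tcp_pos: [0.6272, 0.2792, 0.2163]
tool_rot: [-0.034, 0.999, -0.001, -0.004]
force: [-0.1, -0.6, -0.4]
finger_gap: 0.5
gripper_force: 0.0
```

```bash
cat >> h.py <<'E'
def wr(name):
    d=snap('wrist',name); s=d['s']; R=Ro.from_quat(s['tool_rot']).as_matrix(); T=np.eye(4);T[:3,:3]=R;T[:3,3]=s['tcp_pos']
    d['E']=T@d['mount']; return d
def wrays(d,uv):
    f=240/np.tan(np.radians(d['fov_y'])/2); uv=np.atleast_2d(uv).astype(float)
    a=uv-[d['cx'],d['cy']]; r=np.linalg.norm(a,axis=1); th=r/f; k=np.where(r>1e-6,np.sin(th)/np.maximum(r,1e-6),1/f)
    v=np.c_[a[:,0]*k,-a[:,1]*k,-np.cos(th)]
    return d['E'][:3,3],v@d['E'][:3,:3].T,v
def wplane(d,uv,z):
    o,r,_=wrays(d,uv); return o+r*((z-o[2])/r[:,2])[:,None]
def wcloud(d):
    v,u=np.mgrid[0:480,0:640]; uv=np.c_[u.ravel(),v.ravel()]; o,r,c=wrays(d,uv); Z=d['z_map'].ravel()
    P=o+r*(Z/-c[:,2])[:,None]; return uv,P,Z>0
E
python3 - <<'E'
from h import *
go(.634,.275,.22,94)
d=wr('w1.png'); uv,P,ok=wcloud(d)
import pickle;pickle.dump(d,open('w1.pkl','wb'))
s=d['s'];print(s['finger_gap'])
for nm,lo,hi in (('knob',.078,.1),('wtop',.058,.072),('stop',.024,.04)):
    m=ok&(P[:,2]>lo)&(P[:,2]<hi)&(np.hypot(P[:,0]-.63,P[:,1]-.275)<.07)
    Q=P[m];r=cv2.minAreaRect((Q[:,:2]*1000).astype(np.float32));print(nm,m.sum(),np.round(r[0],1),np.round(r[1],1),round(r[2],1),np.median(Q[:,2]).round(4))
# fingertips
R=Ro.from_quat(s['tool_rot']).as_matrix(); L=(P-s['tcp_pos'])@R
m=ok&(np.abs(L[:,0])<.03)&(np.abs(L[:,1])<.07)&(L[:,2]<.04)&(L[:,2]>-.1)
print('finger pts',m.sum(),np.percentile(L[m],[0,5,50,95,99,100],axis=0).round(4))
E
```

```text
tcp [0.6272 0.2792 0.2163] yawY 93.92 tool shift mm [-6.5 -4.6 -3.8] turn [-0.09 -0.47 -0.08] q6 -1.38 t 2.15 F [-0.1 -0.6 -0.4]
0.49984076502175717
knob 600 [633.4 275.3] [19.1 18.2] 3.5 0.0873
wtop 1652 [633.2 275.4] [42.3 42.9] 2.5 0.0634
stop 1726 [630.4 278.1] [97.5 44.3] 4.0 0.0334
finger pts 58221 [[-0.0124 -0.068  -0.091 ]
 [-0.0063 -0.0559 -0.0861]
 [ 0.0121  0.     -0.0663]
 [ 0.0202  0.0559 -0.0161]
 [ 0.021   0.0622  0.0032]
 [ 0.0224  0.0682  0.0137]]
```

View pics/w1.png

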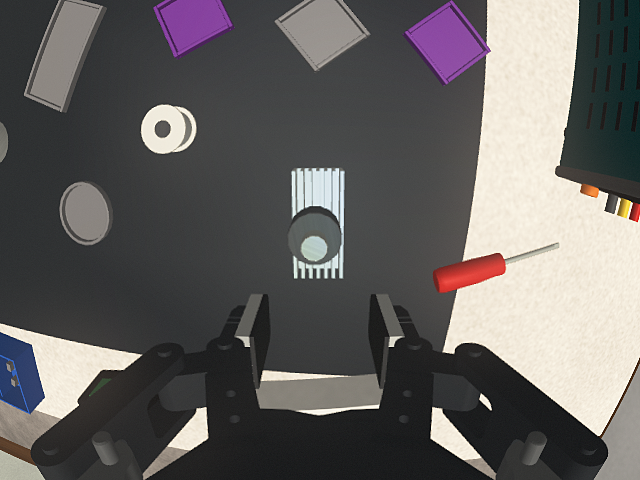

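The wrist view shows the round weight's knob at (314,249) on the long sink at (318,225), and the grey square dish at (322,30). Heights are 87, 63 and 33 mm, which agrees with the other cameras. Next is grasping the knob.

Request:
{"op": "drive_tool", "data": {
  "plan": [
    [-0.0065,-0.004,0.03,0,-0.47,0,0],
    [0,0,0.035,0,0,0,0],
    [0,0,0.035,0,0,0,0],
    [0,0,0.024,0,0,0,0],
    [0,0,0.01,0,0,0,0],
    [0,0,0,0,0,0,0],
    [0,0,0,0,0,0,-0.3],
    [0,0,0,0,0,0,-1],
    [0,0,0,0,0,0,-1],
    [0,0,0,0,0,0,-1]
  ],
  "newtons": 50
}}

```text
t: 3.2
tcp_pos: [0.6387, 0.2766, 0.0887]
tool_rot: [-0.034, 0.999, 0.0, 0.006]
force: [0.3, -1.5, 5.7]
finger_gap: 0.204
gripper_force: 49.0
```

Request:
{"op": "drive_tool", "data": {
  "plan": [
    [0,0,0,0,0,0,-1],
    [0,0,0,0,0,0,-1]
  ]
}}

```text
t: 3.4
tcp_pos: [0.6387, 0.2766, 0.0887]
tool_rot: [-0.034, 0.999, 0.0, 0.006]
force: [-0.1, -1.3, 5.6]
finger_gap: 0.205
gripper_force: 49.0
```

```bash
python3 - <<'E'
from h import *
go(.634,.275,.085,94)
a=snap('scene')['image'];b=snap('side')['image'];w=wr('w2.png')
c=lambda i,b:cv2.resize(i[b[1]:b[3],b[0]:b[2]],(400,360),interpolation=cv2.INTER_CUBIC)
cv2.imwrite('pics/m2.png',np.hstack([c(a,(420,240,560,366)),c(b,(290,80,430,206))])[:,:,::-1])
E
```

```text
tcp [0.6387 0.2766 0.0887] yawY 93.94 tool shift mm [ 4.8 -1.2  3.7] turn [ 0.02  0.71 -0.06] q6 -1.39 t 3.4 F [-0.1 -1.3  5.6]
```

View pics/m2.png

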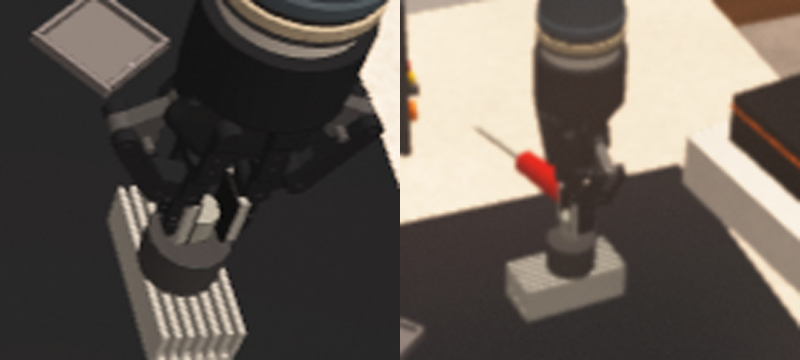

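The scene crop shows both pads around the knob with the weight seated, and the side crop agrees. Lifting now.

Request:
{"op": "drive_tool", "data": {
  "plan": [
    [0,0,-0.005,0,0,0,-1],
    [0,0,-0.01,0,0,0,-1],
    [0,0,-0.025,0,0,0,-1],
    [0,0,-0.04,0,0,0,-1],
    [0,0,-0.03,0,0,0,-1],
    [0,0,0,0,0,0,-1],
    [0,0,0,0,0,0,-1]
  ],
  "newtons": 70
}}

```text
t: 4.25
tcp_pos: [0.6355, 0.2766, 0.1961]
tool_rot: [-0.035, 0.999, 0.0, 0.004]
force: [-0.3, -0.2, -4.5]
finger_gap: 0.19
gripper_force: 68.7
```

```bash
cat >> h.py <<'E'
def find(d,xy,rad,zlo,zhi,dark=None,off=(0,0,0)):
    uv,P,ok=wcloud(d); m=ok&(P[:,2]>zlo)&(P[:,2]<zhi)&(np.hypot(P[:,0]-xy[0],P[:,1]-xy[1])<rad)
    Q=P[m]; r=cv2.minAreaRect((Q[:,:2]*1000).astype(np.float32)); return m.sum(),np.round(r[0],1),np.round(r[1],1),round(r[2],1),np.median(Q[:,2]).round(4)
def greytray(d,xy,rad,z=.01):
    """outline of bright region near xy, cast on plane z"""
    g=cv2.medianBlur(d['image'],3).max(2); m=((g>80)*255).astype(np.uint8); best=None
    for c in cv2.findContours(m,0,1)[0]:
        if cv2.contourArea(c)<300: continue
        P=wplane(d,c[:,0],z)[:,:2]; q=P.mean(0)
        if np.hypot(*(q-xy))<rad:
            r=cv2.minAreaRect((P*1000).astype(np.float32)); print('  tray',np.round(r[0],1),np.round(r[1],1),round(r[2],1))
E
python3 - <<'E'
from h import *
go(.640,.025,.19,94)
d=wr('w3.png'); s=d['s'];print(s['force'],s['gripper_force'],s['finger_gap'])
uv,P,ok=wcloud(d)
print('sink',find(d,(.631,.278),.065,.024,.04))
w=np.load if 0 else None
for z in(0,.01):
    print(z);greytray(d,(.64,.025),.04,z);greytray(d,(.453,.267),.04,z)
E
```

```text
tcp [0.6355 0.2766 0.1961] yawY 93.96 tool shift mm [  13.  -251.3    6. ] turn [ 0.    0.44 -0.04] q6 -1.39 t 4.25 F [-0.3 -0.2 -4.5]
[-0.3441981  -0.24674197 -4.54698528] 68.71507287025452 0.19039825069788338
sink (np.int64(2154), array([614.7, 276.8]), array([65.1, 44.2]), 3.9, np.float64(0.0333))
0
  tray [638.6  19.4] [70.7 71.2] 3.7
  tray [448.2 269.3] [64.7 63.9] 41.4
0.01
  tray [636.1  27.1] [68.5 69. ] 3.7
  tray [451.6 269.4] [62.7 61.9] 41.4
```

Request:
{"op": "drive_tool", "data": {
  "plan": [
    [0.0015,-0.025,0,0,0.44,0,-1],
    [0.0015,-0.0375,0,0,0,0,-1],
    [0.0015,-0.0375,0,0,0,0,-1],
    [0.0015,-0.0375,0,0,0,0,-1],
    [0.0015,-0.0375,0,0,0,0,-1],
    [0.0015,-0.0375,0,0,0,0,-1],
    [0.0015,-0.0375,0,0,0,0,-1],
    [0,0,0.04,0,0,0,-1],
    [0,0,0.04,0,0,0,-1],
    [0,0,0,0,0,0,-1]
  ]
}}

```text
t: 5.3
tcp_pos: [0.6359, 0.0266, 0.1078]
tool_rot: [-0.034, 0.999, 0.002, -0.01]
force: [-3.0, 0.7, -4.5]
finger_gap: 0.194
gripper_force: 69.2
```

```bash
python3 - <<'E'
from h import *
go(.6425,.026,.065,94)
d=wr('w4.png')
for z in(0,.01): greytray(d,(.64,.025),.04,z)
for k in ('scene','side'): 
    c=snap(k)
    b=(270,290,380,390) if k=='scene' else (340,180,440,270)
    uv,P=cloud(c,b)
    m=(P[:,2]>.028)&(P[:,2]<.075)&(np.hypot(P[:,0]-.638,P[:,1]-.026)<.035)
    Q=P[m];r=cv2.minAreaRect((Q[:,:2]*1000).astype(np.float32));print(k,np.round(r[0],1),np.round(r[1],1),np.percentile(Q[:,2],[1,5,50,95,99]).round(4))
E
```

```text
tcp [0.6359 0.0266 0.1078] yawY 93.88 tool shift mm [-7.4 -1.2 42.7] turn [ 0.23 -1.08 -0.12] q6 -1.77 t 5.3 F [-3.   0.7 -4.5]
  tray [709.8  15.8] [567.6 972.9] 5.6
scene [647.7  26.9] [18.8 42.6] [0.0566 0.0576 0.0663 0.0742 0.0749]
side [628.2  14.2] [21.  42.3] [0.0599 0.0618 0.0695 0.0745 0.0748]
```

View pics/w4.png

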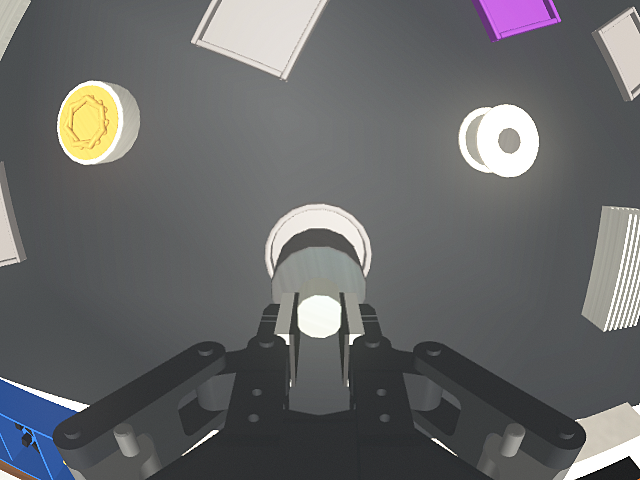

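The wrist view shows the weight held upright by the knob at (320,316), just above the round dish at (318,250). I'll let it settle and re-read.

Request:
{"op": "drive_tool", "data": {
  "plan": [
    [0,0,0,0,0,0,-1],
    [0,0,0,0,0,0,-1],
    [0,0,0,0,0,0,-1]
  ]
}}

```text
t: 5.75
tcp_pos: [0.6438, 0.0266, 0.118]
tool_rot: [-0.035, 0.999, -0.0, 0.002]
force: [-0.0, -0.3, -2.8]
finger_gap: 0.195
gripper_force: 69.3
```

```bash
python3 - <<'E'
from h import *
go(.6425,.026,.065,94)
d=wr('w5.png')
uv,P,ok=wcloud(d); R=Ro.from_quat(d['s']['tool_rot']).as_matrix(); L=(P-d['s']['tcp_pos'])@R
# knob top patch pixels, tool frame
b=cv2.cvtColor(d['image'],cv2.COLOR_RGB2GRAY).ravel()
m=ok&(uv[:,0]>300)&(uv[:,0]<341)&(uv[:,1]>295)&(uv[:,1]<340)&(b>235)
print('knobtop tool',m.sum(),np.median(L[m],0).round(4),'ext x',np.percentile(L[m,0],[2,98]).round(4))
# weight disc top/side & dish rim in world
# dish rim circle via grey contour, ellipse pts on z=.01
g=d['image'].max(2)
pts=[]
cx,cy=318,262
for a in np.radians(np.arange(180,361,5)):
    for r in range(75,30,-1):
        u,v=int(cx+r*np.cos(a)),int(cy+r*np.sin(a))
        if g[v,u]>140: pts.append((u,v));break
Q=wplane(d,pts,.01)[:,:2]
A=np.c_[2*Q,np.ones(len(Q))];c=np.linalg.lstsq(A,(Q**2).sum(1),rcond=None)[0]
print('dish fit',c[:2].round(4),'r',np.sqrt(c[2]+c[0]**2+c[1]**2).round(4),len(pts))
E
```

```text
tcp [0.6438 0.0266 0.118 ] yawY 93.98 tool shift mm [ 1.5 -0.4 53. ] turn [-0.04  0.19 -0.02] q6 -1.77 t 5.75 F [-0.  -0.3 -2.8]
knobtop tool 1430 [0.0058 0.0004 0.0013] ext x [-0.003  0.014]
dish fit [0.6365 0.0263] r 0.0339 37
```

Request:
{"op": "drive_tool", "data": {
  "plan": [
    [0,0,0.02,0,0,0,-1],
    [0,0,0.02,0,0,0,-1],
    [0,0,0.012,0,0,0,-1],
    [0,0,0.005,0,0,0,-1],
    [0,0,0,0,0,0,-1],
    [0,0,0,0,0,0,-1],
    [0,0,0,0,0,0,-1],
    [0,0,0.002,0,0,0,-1],
    [0,0,0,0,0,0,-1],
    [0,0,0,0,0,0,-1]
  ]
}}

```text
t: 6.8
tcp_pos: [0.6436, 0.0263, 0.0579]
tool_rot: [-0.034, 0.999, -0.0, 0.001]
force: [0.2, 0.5, -1.2]
finger_gap: 0.195
gripper_force: 69.9
```

Request:
{"op": "drive_tool", "data": {
  "plan": [
    [0,0,0.0008,0,0,0,-1],
    [0,0,0,0,0,0,-1],
    [0,0,0,0,0,0,-0.3],
    [0,0,0,0,0,0,0],
    [0,0,0,0,0,0,0],
    [0,0,-0.02,0,0,0,0],
    [0,0,-0.05,0,0,0,0],
    [0,0,-0.05,0,0,0,0],
    [0,0,0,0,0,0,0],
    [0,0,0,0,0,0,0]
  ]
}}

```text
t: 7.8
tcp_pos: [0.6438, 0.0264, 0.1783]
tool_rot: [-0.035, 0.999, -0.0, 0.002]
force: [-1.0, -0.7, -0.7]
finger_gap: 0.503
gripper_force: 0.0
```

```bash
python3 - <<'E'
from h import *
# want view over square stack
go(.454,-.265,.20,146)
d=wr('w6.png');print('weight in dish knob',find(d,(.638,.026),.05,.05,.07),'disc',find(d,(.638,.026),.05,.026,.042))
for z in (.01,):
    print('trays');greytray(d,(.63,-.277),.05,z);greytray(d,(.462,-.011),.05,z)
E
```

```text
tcp [0.6438 0.0264 0.1783] yawY 93.95 tool shift mm [ 209.4 -277.6  -22.4] turn [ -0.15   0.2  -52.05] q6 -1.77 t 7.8 F [-1.  -0.7 -0.7]
weight in dish knob (np.int64(647), array([637.9,  25.5]), array([19.9, 18.9]), 3.7, np.float64(0.0563)) disc (np.int64(1785), array([637.6,  25.4]), array([42.8, 42.3]), 4.8, np.float64(0.0324))
trays
  tray [ 627.4 -269.3] [86.1 93.6] 12.9
```

View pics/w6.png

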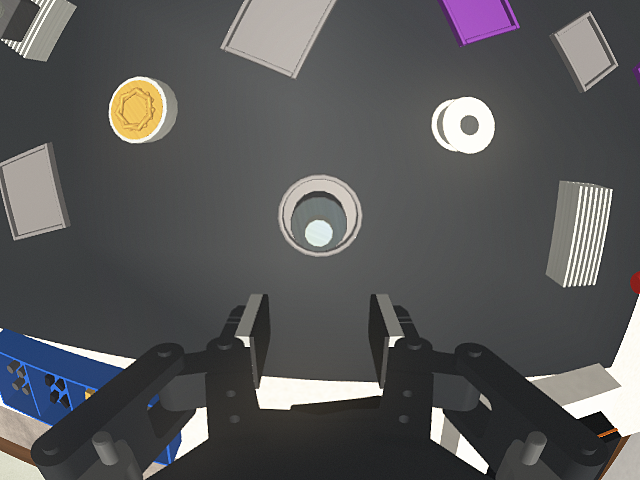

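The wrist view shows the round weight upright in the round dish, knob at (318,233). It measured at (0.638,0.025) with the knob top about 57 mm high, which is seated. Next is the square weight.

Request:
{"op": "drive_tool", "data": {
  "plan": [
    [0.026,-0.0347,-0.01,0,0,0,0],
    [0.026,-0.0347,0,0,0,0,0],
    [0.026,-0.0347,0,0,0,0,0],
    [0.026,-0.0347,0,0,0,0,0],
    [0.026,-0.0347,0,0,0,0,0],
    [0.026,-0.0347,0,0,0,0,0],
    [0.026,-0.0347,0,0,0,0,0],
    [0.026,-0.0347,0,0,0,0,0],
    [0,0,0,0,0,7.3,0],
    [0,0,0,0,0,7.3,0]
  ]
}}

```text
t: 8.85
tcp_pos: [0.4525, -0.2655, 0.1843]
tool_rot: [0.097, 0.995, 0.002, -0.002]
force: [-0.5, 0.4, 0.4]
finger_gap: 0.497
gripper_force: 0.0
```

Request:
{"op": "drive_tool", "data": {
  "plan": [
    [0,0,0,0,0,7.3,0],
    [0,0,0,0,0,7.3,0],
    [0,0,0,0,0,7.3,0],
    [0,0,0,0,0,0,0],
    [0,0,0,0,0,0,0],
    [0,0,0,0,0,0,0],
    [0,0,0,0,0,0,0]
  ]
}}

```text
t: 9.55
tcp_pos: [0.4544, -0.2647, 0.186]
tool_rot: [0.28, 0.96, 0.0, -0.0]
force: [0.5, -0.6, 0.4]
finger_gap: 0.498
gripper_force: 0.0
```

```bash
python3 - <<'E'
from h import *
d=wr('w7.png')
for nm,lo,hi in (('knob',.078,.1),('wtop',.058,.072),('stop',.024,.04)): print(nm,find(d,(.453,-.264),.06,lo,hi))
print('trays');greytray(d,(.63,-.277),.05);greytray(d,(.462,-.011),.05)
go(.4535,-.265,.082,57.5)
E
```

```text
knob (np.int64(786), array([ 451.9, -264.9]), array([19. , 19.9]), 7.0, np.float64(0.0873))
wtop (np.int64(1955), array([ 452.2, -264.9]), array([38. , 39.1]), 56.2, np.float64(0.0633))
stop (np.int64(1662), array([ 451.9, -262.6]), array([62. , 63.1]), 57.1, np.float64(0.0333))
trays
  tray [ 618.5 -302.6] [55.1 33.6] 12.2
  tray [458.8 -11.2] [ 67.9 119.6] 68.4
tcp [ 0.4544 -0.2648  0.1862] yawY 57.5 tool shift mm [  0.7  -0.7 104.2] turn [ 0.02 -0.   -0.  ] q6 -1.74 t 9.6 F [0.2 0.3 0.8]
```

View pics/w7.png

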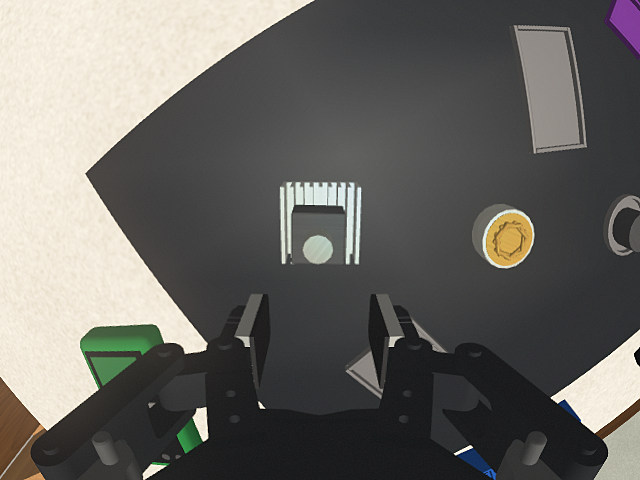

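The wrist view shows the square weight on the square sink, knob at (318,250), fins along the tool's x, and a clear approach. The knob is at (0.4525,-0.265).

Request:
{"op": "drive_tool", "data": {
  "plan": [
    [0.0015,-0.001,0.03,0,0,0,0],
    [0,0,0.035,0,0,0,0],
    [0,0,0.02,0,0,0,0],
    [0,0,0.013,0,0,0,0],
    [0,0,0,0,0,0,0],
    [0,0,0,0,0,0,0],
    [0,0,0,0,0,0,0],
    [0,0,0,0,0,0,0]
  ],
  "newtons": 40
}}

```text
t: 10.4
tcp_pos: [0.4534, -0.2654, 0.0895]
tool_rot: [0.28, 0.96, -0.0, 0.001]
force: [-0.1, 0.4, -0.7]
finger_gap: 0.502
gripper_force: 0.0
```

Request:
{"op": "drive_tool", "data": {
  "plan": [
    [0,0,0,0,0,0,-0.3],
    [0,0,0,0,0,0,-0.5],
    [0,0,0,0,0,0,-1],
    [0,0,0,0,0,0,-1],
    [0,0,0,0,0,0,-1]
  ],
  "newtons": 40
}}

```text
t: 10.9
tcp_pos: [0.4531, -0.265, 0.089]
tool_rot: [0.28, 0.96, -0.0, 0.001]
force: [-0.8, 0.5, 6.3]
finger_gap: 0.211
gripper_force: 38.9
```

Request:
{"op": "drive_tool", "data": {
  "plan": [
    [0,0,-0.005,0,0,0,-1],
    [0,0,-0.01,0,0,0,-1],
    [0,0,-0.025,0,0,0,-1],
    [0,0,-0.04,0,0,0,-1],
    [0,0,-0.03,0,0,0,-1],
    [0,0,0,0,0,7.6,-1],
    [0,0,0,0,0,7.6,-1],
    [0,0,0,0,0,0,-1],
    [0,0,0,0,0,0,-1],
    [0,0,0,0,0,0,-1]
  ],
  "newtons": 70
}}

```text
t: 11.9
tcp_pos: [0.4524, -0.2647, 0.1981]
tool_rot: [0.404, 0.915, 0.0, -0.0]
force: [-0.8, 0.1, -4.2]
finger_gap: 0.193
gripper_force: 68.8
```

```bash
python3 - <<'E'
from h import *
go(.4525,.268,.199,42.3)
d=wr('w8.png');print('sink',find(d,(.453,-.263),.045,.024,.04),d['s']['force'])
uv,P,ok=wcloud(d); R=Ro.from_quat(d['s']['tool_rot']).as_matrix(); L=(P-d['s']['tcp_pos'])@R
b=cv2.cvtColor(d['image'],cv2.COLOR_RGB2GRAY).ravel()
m=ok&(np.abs(L[:,1])<.012)&(L[:,2]>-.006)&(L[:,2]<.006)&(np.abs(L[:,0])<.025)
print('knobtop tool',m.sum(),np.median(L[m],0).round(4),np.percentile(L[m,0],[2,98]).round(4))
E
```

```text
tcp [ 0.4524 -0.2647  0.1981] yawY 42.35 tool shift mm [393.6 358.9  -0.6] turn [ 0.02 -0.04  0.05] q6 -1.48 t 11.9 F [-0.8  0.1 -4.2]
sink (np.int64(2335), array([ 451.6, -262.5]), array([63. , 62.3]), 57.1, np.float64(0.0333)) [-0.8256367   0.11777915 -4.15702901]
knobtop tool 2068 [ 0.0035 -0.0006  0.0018] [-0.0081  0.0118]
```

Request:
{"op": "drive_tool", "data": {
  "plan": [
    [0.0225,0.0205,0,0,0,0,-1],
    [0.03,0.0275,0,0,0,0,-1],
    [0.03,0.0275,0,0,0,0,-1],
    [0.03,0.0275,0,0,0,0,-1],
    [0.03,0.0275,0,0,0,0,-1],
    [0.03,0.0275,0,0,0,0,-1],
    [0.03,0.0275,0,0,0,0,-1],
    [0.03,0.0275,0,0,0,0,-1],
    [0.03,0.0275,0,0,0,0,-1],
    [0.03,0.0275,0,0,0,0,-1]
  ]
}}

```text
t: 12.95
tcp_pos: [0.4543, 0.1334, 0.1983]
tool_rot: [0.404, 0.915, 0.0, 0.0]
force: [0.6, -0.5, -3.3]
finger_gap: 0.198
gripper_force: 68.8
```

Request:
{"op": "drive_tool", "data": {
  "plan": [
    [0.03,0.0275,0,0,0,0,-1],
    [0.03,0.0275,0,0,0,0,-1],
    [0.03,0.027,0,0,0,0,-1],
    [0.011,0.0094,0,0,0,0,-1],
    [0,0,0.03,0,0,0,-1],
    [0,0,0.03,0,0,0,-1],
    [0,0,0,0,0,0,-1],
    [0,0,0,0,0,0,-1],
    [0,0,0,0,0,0,-1],
    [0,0,0,0,0,0,-1]
  ]
}}

```text
t: 13.95
tcp_pos: [0.4555, 0.2681, 0.1399]
tool_rot: [0.405, 0.914, 0.001, 0.001]
force: [0.2, 0.7, -3.5]
finger_gap: 0.196
gripper_force: 69.1
```

```bash
python3 - <<'E'
from h import *
go(.4525,.268,.0595,42.3)
d=wr('w9.png')
R=Ro.from_quat(d['s']['tool_rot']).as_matrix();print('weight at',(d['s']['tcp_pos']+R@[.0017,0,0.0]).round(4))
E
```

```text
tcp [0.4555 0.2681 0.1399] yawY 42.23 tool shift mm [ 2.1 -2.5 80.4] turn [ 0.19  0.1  -0.07] q6 -0.42 t 13.95 F [ 0.2  0.7 -3.5]
weight at [0.4543 0.2693 0.1399]
```

View pics/w9.png

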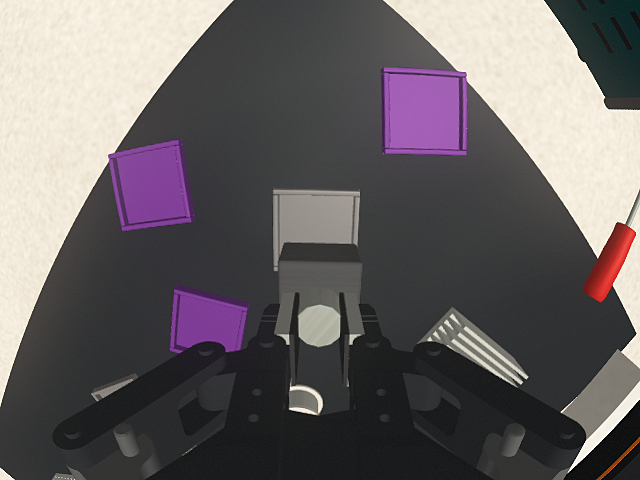

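The wrist view shows the square weight over the grey dish, whose far rim corners are at about (274,190) and (360,192). The purple look-alikes are off to the sides. I'll compute the dish centre from that rim.

```bash
python3 - <<'E'
from h import *
d=snap('wrist');s=d['s'];T=np.eye(4);T[:3,:3]=Ro.from_quat(s['tool_rot']).as_matrix();T[:3,3]=s['tcp_pos'];d['E']=T@d['mount']
P=wplane(d,[(274,190),(360,192)],.01)[:,:2];print(P.round(4),np.linalg.norm(P[1]-P[0]))
e=(P[1]-P[0])/np.linalg.norm(P[1]-P[0]);print('angle',np.degrees(np.arctan2(e[1],e[0]))%90)
n=-T[:2,0]; n-=e*(n@e); n/=np.linalg.norm(n); c=P.mean(0)+n*.031;print('centre',c.round(4))
go(c[0],c[1],.0595,42.3)
E
```

```text
[[0.4082 0.2727]
 [0.454  0.3121]] 0.060450335895057855
angle 40.78262638444192
centre [0.4514 0.2689]
tcp [0.455  0.268  0.1396] yawY 42.23 tool shift mm [ 3.2 -2.3 80.1] turn [ 0.15  0.08 -0.07] q6 -0.42 t 14.05 F [-0.3 -0.2 -4. ]
```

Request:
{"op": "drive_tool", "data": {
  "plan": [
    [0.0013,-0.0022,0.025,0,0,0,-1],
    [0,0,0.03,0,0,0,-1],
    [0,0,0.015,0,0,0,-1],
    [0,0,0.008,0,0,0,-1],
    [0,0,0,0,0,0,-1],
    [0,0,0,0,0,0,-1],
    [0,0,0,0,0,0,-1],
    [0,0,0.002,0,0,0,-1],
    [0,0,0,0,0,0,-1],
    [0,0,0,0,0,0,-1]
  ]
}}

```text
t: 15.05
tcp_pos: [0.4519, 0.2675, 0.0587]
tool_rot: [0.405, 0.914, 0.0, 0.0]
force: [0.4, -1.1, -1.8]
finger_gap: 0.196
gripper_force: 69.3
```

Request:
{"op": "drive_tool", "data": {
  "plan": [
    [0,0,0.0012,0,0,0,-1],
    [0,0,0,0,0,0,-1],
    [0,0,0,0,0,0,-0.3],
    [0,0,0,0,0,0,0],
    [0,0,0,0,0,0,0],
    [0,0,-0.02,0,0,0,0],
    [0,0,-0.05,0,0,0,0],
    [0,0,-0.05,0,0,0,0],
    [0,0,0,0,0,0,0],
    [0,0,0,0,0,0,0]
  ]
}}

```text
t: 16.05
tcp_pos: [0.4524, 0.2677, 0.1786]
tool_rot: [0.405, 0.914, 0.001, 0.002]
force: [-0.2, 0.2, -0.3]
finger_gap: 0.497
gripper_force: 0.0
```

```bash
python3 - <<'E'
from h import *
d=wr('w10.png');print('weight in dish knob',find(d,(.452,.268),.05,.05,.07),'top',find(d,(.452,.268),.05,.026,.042))
greytray(d,(.452,.268),.05)
print('sink',find(d,(.631,.277),.065,.024,.04))
go(.631,.277,.18,94)
E
```

```text
weight in dish knob (np.int64(627), array([450.8, 267.5]), array([19.7, 19.2]), 83.5, np.float64(0.0563)) top (np.int64(1759), array([451.2, 267.7]), array([38.2, 38.6]), 40.9, np.float64(0.0324))
  tray [450.6 269.7] [60.9 61.9] 40.8
sink (np.int64(1683), array([629.1, 279.1]), array([96.7, 42.8]), 4.0, np.float64(0.0329))
tcp [0.4513 0.2674 0.1771] yawY 42.25 tool shift mm [-113.7  139.5   -2.8] turn [ 1.000e-02  3.000e-02 -5.175e+01] q6 -0.42 t 16.1 F [-0.8 -0.4  0.3]
```

Request:
{"op": "drive_tool", "data": {
  "plan": [
    [-0.0284,0.0349,0,0,0,0,0.5],
    [-0.0284,0.0349,0,0,0,0,0.5],
    [-0.0284,0.0349,0,0,0,0,0.5],
    [-0.0284,0.0349,0,0,0,0,0.5],
    [0,0,0,0,0,-8,0.5],
    [0,0,0,0,0,-8,0.5],
    [0,0,0,0,0,-8,0.5],
    [0,0,0,0,0,-8,0.5],
    [0,0,0,0,0,-8,0.5],
    [0,0,0,0,0,-8,0.5]
  ]
}}

```text
t: 17.1
tcp_pos: [0.63, 0.2768, 0.1739]
tool_rot: [-0.005, 1.0, -0.001, -0.003]
force: [0.8, 0.3, 0.6]
finger_gap: 0.752
gripper_force: 0.0
```

Request:
{"op": "drive_tool", "data": {
  "plan": [
    [0,0,0,0,0,-3.8,0.5],
    [0,0,0,0,0,0,0.5],
    [0,0,0,0,0,0,0.5],
    [0,0,0,0,0,0,0.5]
  ]
}}

```text
t: 17.5
tcp_pos: [0.6309, 0.2771, 0.1761]
tool_rot: [-0.035, 0.999, -0.0, -0.001]
force: [-0.4, 0.3, -0.5]
finger_gap: 0.746
gripper_force: 0.0
```

```bash
python3 - <<'E'
from h import *
d=wr('w11.png')
print('sink',find(d,(.631,.277),.065,.024,.04))
go(.631,.277,.026,94)
# fingertips: pixels of pads in tool frame
uv,P,ok=wcloud(d); R=Ro.from_quat(d['s']['tool_rot']).as_matrix(); L=(P-d['s']['tcp_pos'])@R
m=ok&(np.abs(L[:,1])<.055)&(np.abs(L[:,1])>.025)&(L[:,2]<.03)&(L[:,2]>-.03)&(np.abs(L[:,0])<.02)
print(m.sum(),np.percentile(L[m,2],[50,90,98,99.5]).round(4),d['s']['finger_gap'],np.median(np.abs(L[m,1])))
E
```

```text
sink (np.int64(3713), array([630.1, 278. ]), array([96.9, 43.9]), 4.1, np.float64(0.0333))
tcp [0.6311 0.2771 0.1765] yawY 94.0 tool shift mm [-0.000e+00 -1.000e-01  1.505e+02] turn [-0.01 -0.05 -0.  ] q6 -1.39 t 17.55 F [ 0.3 -0.1  0.1]
5278 [-0.0151  0.0009  0.0059  0.0078] 0.746096739282668 0.03245946757269885
```

Request:
{"op": "drive_tool", "data": {
  "plan": [
    [0,0,0.045,0,0,0,0.5],
    [0,0,0.045,0,0,0,0.5],
    [0,0,0.04,0,0,0,0.5],
    [0,0,0.0225,0,0,0,0.5],
    [0,0,0,0,0,0,0.5],
    [0,0,0,0,0,0,0.5],
    [0,0,0,0,0,0,0.5],
    [0,0,0,0,0,0,0],
    [0,0,0,0,0,0,-0.3],
    [0,0,0,0,0,0,-0.5]
  ],
  "newtons": 40
}}

```text
t: 18.55
tcp_pos: [0.633, 0.2777, 0.0272]
tool_rot: [-0.035, 0.999, 0.0, 0.002]
force: [-0.9, -0.1, 6.7]
finger_gap: 0.504
gripper_force: 43.7
```

Request:
{"op": "drive_tool", "data": {
  "plan": [
    [0,0,0,0,0,0,-0.5],
    [0,0,0,0,0,0,-0.5],
    [0,0,-0.005,0,0,0,-0.5],
    [0,0,-0.015,0,0,0,-0.5],
    [0,0,-0.03,0,0,0,-0.5],
    [0,0,-0.04,0,0,0,-0.5],
    [0,0,-0.03,0,0,0,-0.5],
    [0,0,0,0,0,0,-0.5],
    [0,0,0,0,0,0,-0.5],
    [0,0,0,0,0,0,-0.5]
  ]
}}

```text
t: 19.55
tcp_pos: [0.6299, 0.2768, 0.1431]
tool_rot: [-0.035, 0.999, -0.0, -0.002]
force: [-0.1, -0.0, -3.3]
finger_gap: 0.505
gripper_force: 42.9
```

```bash
python3 - <<'E'
from h import *
go(.461,-.011,.144,68.4)
d=wr('w12.png');uv,P,ok=wcloud(d); R=Ro.from_quat(d['s']['tool_rot']).as_matrix(); L=(P-d['s']['tcp_pos'])@R
m=ok&(np.abs(L[:,1])<.016)&(L[:,2]<.02)&(L[:,2]>-.03)&(np.abs(L[:,0])<.07)
print(m.sum(),np.percentile(L[m],[1,50,99],axis=0).round(4))
greytray(d,(.461,-.011),.05)
E
```

```text
tcp [0.6299 0.2768 0.1431] yawY 94.05 tool shift mm [ 188.8 -275.2   -0. ] turn [-0.08 -0.18 25.65] q6 -1.39 t 19.55 F [-0.1 -0.  -3.3]
15455 [[-0.0413 -0.015  -0.0075]
 [ 0.0161  0.     -0.0055]
 [ 0.0509  0.0148  0.0199]]
  tray [473.7  -5.2] [61.4 98.7] 74.3
```

View pics/w12.png

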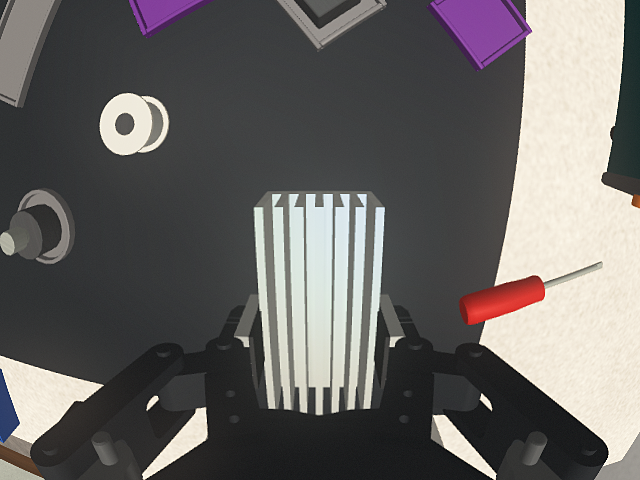

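The wrist view shows the long sink held level between the pads, spanning (255,200) to (385,400), with fins up. I'll carry it to the oblong tray.

Request:
{"op": "drive_tool", "data": {
  "plan": [
    [0.0237,-0.0344,0,0,0,0,-0.5],
    [0.0237,-0.0344,0,0,0,0,-0.5],
    [0.0237,-0.0344,0,0,0,0,-0.5],
    [0.0237,-0.0344,0,0,0,0,-0.5],
    [0.0237,-0.0344,0,0,0,0,-0.5],
    [0.0237,-0.0344,0,0,0,0,-0.5],
    [0.0237,-0.0344,0,0,0,0,-0.5],
    [0.0237,-0.0344,0,0,0,0,-0.5],
    [0,0,0,0,0,6.4,-0.5],
    [0,0,0,0,0,6.4,-0.5]
  ]
}}

```text
t: 20.6
tcp_pos: [0.4602, -0.0118, 0.1436]
tool_rot: [0.08, 0.997, 0.0, -0.001]
force: [-0.0, -0.2, -2.2]
finger_gap: 0.503
gripper_force: 42.8
```

Request:
{"op": "drive_tool", "data": {
  "plan": [
    [0,0,0,0,0,6.4,-0.5],
    [0,0,0,0,0,6.4,-0.5],
    [0,0,0.03,0,0,0,-0.5],
    [0,0,0.03,0,0,0,-0.5],
    [0,0,0,0,0,0,-0.5],
    [0,0,0,0,0,0,-0.5],
    [0,0,0,0,0,0,-0.5],
    [0,0,0,0,0,0,-0.5]
  ]
}}

```text
t: 21.4
tcp_pos: [0.4625, -0.0108, 0.0858]
tool_rot: [0.187, 0.982, -0.0, 0.001]
force: [0.5, 0.3, -1.4]
finger_gap: 0.508
gripper_force: 42.7
```

```bash
cat >> h.py <<'E'
def cl(name,box,xy,rad,zlo,zhi):
    c=snap(name);uv,P=cloud(c,box);m=(P[:,2]>zlo)&(P[:,2]<zhi)&(np.hypot(P[:,0]-xy[0],P[:,1]-xy[1])<rad);Q=P[m]
    r=cv2.minAreaRect((Q[:,:2]*1000).astype(np.float32));print(name,m.sum(),np.round(r[0],1),np.round(r[1],1),round(r[2],1),np.median(Q[:,2]).round(4));return c
E
python3 - <<'E'
from h import *
go(.460,-.011,.0295,68.4)
d=wr('w13.png')
a=cl('scene',(0,0,640,480),(.46,-.011),.065,.08,.11);b=cl('side',(0,0,640,480),(.46,-.011),.065,.08,.11)
c=lambda i,b:cv2.resize(i[b[1]:b[3],b[0]:b[2]],(400,400),interpolation=cv2.INTER_CUBIC)
cv2.imwrite('pics/m3.png',np.hstack([c(d['image'],(140,120,500,480)),c(b['image'],(250,180,400,330))])[:,:,::-1])
E
```

```text
tcp [ 0.4625 -0.0108  0.0858] yawY 68.45 tool shift mm [ 2.4 -1.2 56.3] turn [0.03 0.16 0.05] q6 -1.46 t 21.4 F [ 0.5  0.3 -1.4]
scene 1142 [464.5 -10.9] [71.6 94.9] 71.5 0.0911
side 741 [456.9 -15.9] [62.6 94.8] 68.8 0.092
```

View pics/m3.png

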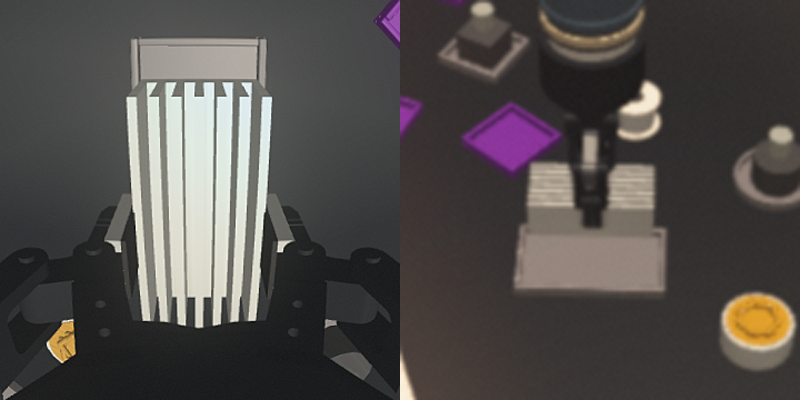

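The wrist crop shows the sink squarely aligned over the tray, whose far rim corners are at about (258,156) and (380,156). The side crop shows both weights in their own dishes and the tin and reel standing undisturbed.

```bash
python3 - <<'E'
from h import *
d=wr('w14.png');T=Ro.from_quat(d['s']['tool_rot']).as_matrix();p=d['s']['tcp_pos']
A=(wplane(d,[(258,156),(380,156)],.01)-p)@T; B=(wplane(d,[(255,206),(385,206)],p[2]+.0075)-p)@T
print('rim tool mm',(A*1000).round(1),'sink',(B*1000).round(1))
E
```

```text
rim tool mm [[ 62.9 -33.7  75.4]
 [ 62.9  33.1  75.4]] sink [[ 51.2 -21.6  -7.6]
 [ 51.2  21.7  -7.6]]
```

Request:
{"op": "drive_tool", "data": {
  "plan": [
    [0,0,0.025,0,0.1,0,-0.5],
    [0,0,0.02,0,0,0,-0.5],
    [0,0,0.009,0,0,0,-0.5],
    [0,0,0,0,0,0,-0.5],
    [0,0,0,0,0,0,-0.5],
    [0,0,0,0,0,0,-0.5],
    [0,0,0.002,0,0,0,-0.5],
    [0,0,0,0,0,0,-0.5],
    [0,0,0,0,0,0,-0.5]
  ]
}}

```text
t: 22.5
tcp_pos: [0.4623, -0.0107, 0.0296]
tool_rot: [0.187, 0.982, 0.0, 0.0]
force: [-0.6, 0.5, 5.1]
finger_gap: 0.5
gripper_force: 44.5
```

Request:
{"op": "drive_tool", "data": {
  "plan": [
    [0,0,0,0,0,0,0.1],
    [0,0,0,0,0,0,0.4],
    [0,0,0,0,0,0,0.5],
    [0,0,-0.02,0,0,0,0.5],
    [0,0,-0.045,0,0,0,0.5],
    [0,0,-0.045,0,0,0,0.5],
    [0,0,-0.04,0,0,0,0.5],
    [0,0,0,0,0,0,0.5],
    [0,0,0,0,0,0,0.5],
    [0,0,0,0,0,0,0.5]
  ]
}}

```text
t: 23.5
tcp_pos: [0.4608, -0.0104, 0.1776]
tool_rot: [0.187, 0.982, 0.0, -0.002]
force: [0.4, 0.1, -0.4]
finger_gap: 0.749
gripper_force: 0.0
```

```bash
python3 - <<'E'
from h import *
d=wr('w15.png');print('sink',find(d,(.461,-.011),.06,.026,.045));greytray(d,(.461,-.011),.05)
go(.4525,-.263,.18,57.3)
E
```

```text
sink (np.int64(3749), array([459.5,  -9.9]), array([43.8, 96.4]), 68.6, np.float64(0.0363))
  tray [447.4 -12.6] [121.5 147. ] 48.3
tcp [ 0.4607 -0.0104  0.1773] yawY 68.45 tool shift mm [ -85.1 -237.9   -3.1] turn [-0.04 -0.27 11.14] q6 -1.46 t 23.55 F [ 0.5  0.5 -0.4]
```

Request:
{"op": "drive_tool", "data": {
  "plan": [
    [-0.0142,-0.0397,0,0,-0.2,0,1],
    [-0.0142,-0.0397,0,0,0,0,1],
    [-0.0142,-0.0397,0,0,0,0,1],
    [-0.0142,-0.0397,0,0,0,0,1],
    [-0.0142,-0.0397,0,0,0,0,1],
    [-0.0142,-0.0397,0,0,0,0,1],
    [0,0,0,0,0,5.6,1],
    [0,0,0,0,0,5.6,1],
    [0,0,0,0,0,0,1],
    [0,0,0,0,0,0,1]
  ]
}}

```text
t: 24.55
tcp_pos: [0.453, -0.263, 0.1774]
tool_rot: [0.281, 0.96, 0.001, -0.0]
force: [-0.3, -0.1, 0.0]
finger_gap: 1.001
gripper_force: 0.0
```

Request:
{"op": "drive_tool", "data": {
  "plan": [
    [0,0,0,0,0,0,1],
    [0,0,0,0,0,0,1]
  ]
}}

```text
t: 24.75
tcp_pos: [0.4536, -0.2631, 0.1785]
tool_rot: [0.281, 0.96, 0.0, 0.001]
force: [-0.1, 0.3, -0.9]
finger_gap: 1.0
gripper_force: 0.0
```

```bash
python3 - <<'E'
from h import *
d=wr('w16.png');print('sink',find(d,(.4525,-.263),.05,.024,.045))
go(.4525,-.263,.024,57.2)
E
```

```text
sink (np.int64(3348), array([ 451.9, -262.5]), array([62. , 62.6]), 57.5, np.float64(0.0333))
tcp [ 0.4537 -0.2632  0.1787] yawY 57.32 tool shift mm [  1.4  -0.6 154.7] turn [0.04 0.1  0.12] q6 -1.74 t 24.8 F [-0.3 -0.4 -0.7]
```

Request:
{"op": "drive_tool", "data": {
  "plan": [
    [0.0013,-0.0006,0.045,0,0,0,1],
    [0,0,0.045,0,0,0,1],
    [0,0,0.04,0,0,0,1],
    [0,0,0.0245,0,0,0,1],
    [0,0,0,0,0,0,1],
    [0,0,0,0,0,0,1],
    [0,0,0,0,0,0,1],
    [0,0,0,0,0,0,0.6],
    [0,0,0,0,0,0,0.3],
    [0,0,0,0,0,0,0]
  ]
}}

```text
t: 25.8
tcp_pos: [0.4533, -0.264, 0.026]
tool_rot: [0.282, 0.959, -0.001, 0.002]
force: [-0.6, 0.5, 6.0]
finger_gap: 0.716
gripper_force: 43.8
```

Request:
{"op": "drive_tool", "data": {
  "plan": [
    [0,0,0,0,0,0,0],
    [0,0,0,0,0,0,0],
    [0,0,-0.005,0,0,0,0],
    [0,0,-0.015,0,0,0,0],
    [0,0,-0.03,0,0,0,0],
    [0,0,-0.04,0,0,0,0],
    [0,0,-0.03,0,0,0,0],
    [0,0,0,0,0,0,0],
    [0,0,0,0,0,0,0],
    [0,0,0,0,0,0,0]
  ]
}}

```text
t: 26.8
tcp_pos: [0.4514, -0.2626, 0.1433]
tool_rot: [0.282, 0.959, 0.001, -0.0]
force: [-0.2, -0.9, -2.1]
finger_gap: 0.714
gripper_force: 44.3
```

```bash
python3 - <<'E'
from h import *
go(.628,-.274,.144,13)
d=wr('w17.png');uv,P,ok=wcloud(d); R=Ro.from_quat(d['s']['tool_rot']).as_matrix(); L=(P-d['s']['tcp_pos'])@R
m=ok&(np.abs(L[:,1])<.025)&(L[:,2]<.02)&(L[:,2]>-.03)&(np.abs(L[:,0])<.07)
print(m.sum(),np.percentile(L[m],[1,50,99],axis=0).round(4))
# tray_square floor/rim from first scene/side pictures: bright threshold per view
import pickle
for n,b,t in (('scene',(98,303,172,373),62),('side',(412,320,490,385),105)):
    c=pickle.load(open(n+'0.pkl','rb'));g=c['image'].max(2);k=np.zeros_like(g);k[b[1]:b[3],b[0]:b[2]]=(g>t)[b[1]:b[3],b[0]:b[2]]*255
    q=max(cv2.findContours(k,0,1)[0],key=cv2.contourArea)[:,0];r=cv2.minAreaRect((toplane(c,q,.007)[:,:2]*1000).astype(np.float32));print(n,np.round(r[0],1),np.round(r[1],1),r[2])
E
```

```text
tcp [ 0.4514 -0.2626  0.1433] yawY 57.25 tool shift mm [-154.7   85.9   -0.7] turn [ 0.05 -0.05 44.25] q6 -1.74 t 26.8 F [-0.2 -0.9 -2.1]
18545 [[-0.0277 -0.0237 -0.0086]
 [ 0.0091 -0.0005 -0.0025]
 [ 0.0334  0.0227  0.0196]]
scene [ 631.5 -274.4] [91.7 88.3] 13.043709754943848
side [ 629.9 -271.6] [86.7 86.6] 13.203706741333008
```

Request:
{"op": "drive_tool", "data": {
  "plan": [
    [-0.0312,0.0176,0,0,0,0,0],
    [-0.0312,0.0176,0,0,0,0,0],
    [-0.0312,0.0176,0,0,0,0,0],
    [-0.0312,0.0176,0,0,0,0,0],
    [-0.0312,0.0176,0,0,0,0,0],
    [0,0,0,0,0,7.4,0],
    [0,0,0,0,0,7.4,0],
    [0,0,0,0,0,7.4,0],
    [0,0,0,0,0,7.4,0],
    [0,0,0,0,0,7.4,0]
  ]
}}

```text
t: 27.85
tcp_pos: [0.63, -0.2731, 0.1419]
tool_rot: [0.574, 0.819, 0.0, -0.001]
force: [-0.6, -0.7, -2.4]
finger_gap: 0.715
gripper_force: 44.3
```

Request:
{"op": "drive_tool", "data": {
  "plan": [
    [0,0,0.03,0,0,7.3,0],
    [0,0,0.03,0,0,0,0],
    [0,0,0,0,0,0,0],
    [0,0,0,0,0,0,0],
    [0,0,0,0,0,0,0],
    [0,0,0,0,0,0,0]
  ]
}}

```text
t: 28.45
tcp_pos: [0.6323, -0.2744, 0.0863]
tool_rot: [0.623, 0.782, 0.001, 0.003]
force: [0.9, 0.4, -1.5]
finger_gap: 0.715
gripper_force: 44.6
```

```bash
python3 - <<'E'
from h import *
go(.63,-.273,.0285,13)
wr('w18.png')
E
```

```text
tcp [ 0.6323 -0.2744  0.0863] yawY 12.95 tool shift mm [ 2.1 -2.1 57.8] turn [ 0.23  0.18 -0.05] q6 -0.8 t 28.45 F [ 0.9  0.4 -1.5]
```

View pics/w18.png

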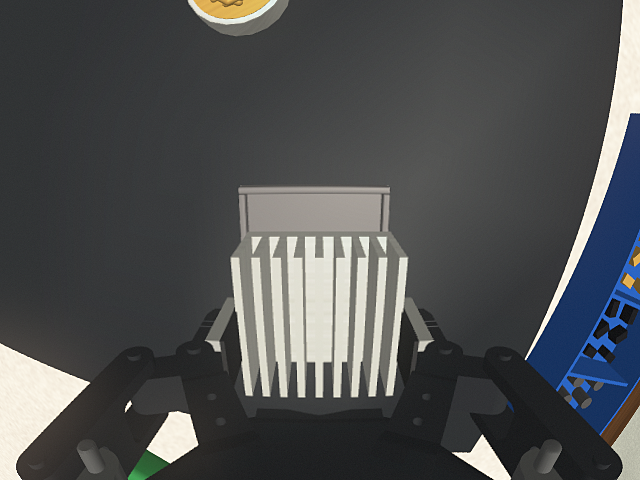

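The wrist view shows the sink aligned with the large square tray, far rim corners at (238,187) and (390,187). The sink's far top edge runs from (231,258) to (408,258).

```bash
python3 - <<'E'
from h import *
d=wr('w19.png');T=Ro.from_quat(d['s']['tool_rot']).as_matrix();p=d['s']['tcp_pos']
A=(wplane(d,[(238,187),(390,187)],.01)-p)@T; B=(wplane(d,[(231,258),(408,258)],p[2]+.0085)-p)@T
print('rim tool mm',(A*1000).round(1),'sink',(B*1000).round(1),p)
E
```

```text
rim tool mm [[ 45.2 -46.2  76. ]
 [ 44.9  39.1  76.3]] sink [[ 32.7 -31.3  -8.7]
 [ 32.5  30.1  -8.5]] [ 0.63219145 -0.27439023  0.0863323 ]
```

Request:
{"op": "drive_tool", "data": {
  "plan": [
    [0.0005,-0.0025,0.025,0.2,0.15,0,0],
    [0,0,0.02,0,0,0,0],
    [0,0,0.01,0,0,0,0],
    [0,0,0,0,0,0,0],
    [0,0,0,0,0,0,0],
    [0,0,0,0,0,0,0],
    [0,0,0.002,0,0,0,0],
    [0,0,0,0,0,0,0],
    [0,0,0,0,0,0,0]
  ]
}}

```text
t: 29.45
tcp_pos: [0.6294, -0.2742, 0.0287]
tool_rot: [0.623, 0.782, -0.0, -0.0]
force: [0.3, 1.0, 3.8]
finger_gap: 0.71
gripper_force: 46.0
```

Request:
{"op": "drive_tool", "data": {
  "plan": [
    [0,0,0,0,0,0,0.6],
    [0,0,0,0,0,0,0.9],
    [0,0,0,0,0,0,0.9],
    [0,0,-0.02,0,0,0,0.9],
    [0,0,-0.045,0,0,0,0.9],
    [0,0,-0.045,0,0,0,0.9],
    [0,0,-0.045,0,0,0,0.9],
    [0,0,0,0,0,0,0.9],
    [0,0,0,0,0,0,0.9],
    [0,0,0,0,0,0,0.9]
  ]
}}

```text
t: 30.45
tcp_pos: [0.6279, -0.2733, 0.1811]
tool_rot: [0.623, 0.782, -0.0, -0.003]
force: [-0.0, 0.3, -0.6]
finger_gap: 0.948
gripper_force: 0.0
```

```bash
python3 - <<'E'
from h import *
d=wr('w20.png');print('sq sink',find(d,(.63,-.274),.055,.026,.045))
a=(0,0,640,480)
for n in('scene','side'):
    for xy,r,lo,hi in (((.63,-.274),.055,.028,.045),((.461,-.011),.06,.028,.045),((.638,.026),.04,.028,.04),((.452,.268),.04,.028,.04),((.554,-.128),.045,.02,.04),((.551,.135),.035,.024,.04)): c=cl(n,a,xy,r,lo,hi)
    cv2.imwrite('pics/f_%s.png'%n,c['image'][:,:,::-1])
E
```

```text
sq sink (np.int64(3330), array([ 628.2, -272.8]), array([61.8, 62.5]), 12.9, np.float64(0.0363))
scene 1501 [ 630.9 -272.6] [65.2 62.9] 13.0 0.0355
scene 1041 [462.7 -10.2] [45.2 97.9] 68.7 0.0352
scene 408 [642.8  25.2] [39.7 42.5] 5.1 0.0326
scene 279 [454.3 266.8] [39.4 39.3] 42.2 0.0322
scene 745 [ 555.6 -127.5] [54.9 54.7] 83.8 0.0265
scene 465 [552.8 135.2] [43.9 43.8] 20.1 0.0316
side 1023 [ 627.5 -272.8] [65.5 64.2] 13.0 0.0359
side 831 [459.6 -10.4] [52.9 95.9] 66.7 0.0368
side 184 [636.5  21.8] [40.7 42.8] 65.4 0.0335
side 145 [450.4 264. ] [41.  40.3] 42.1 0.0338
side 504 [ 552.7 -128.4] [56.1 55. ] 33.0 0.0276
side 211 [550.1 135.1] [45.9 41.8] 50.7 0.033
```

View pics/f_scene.png

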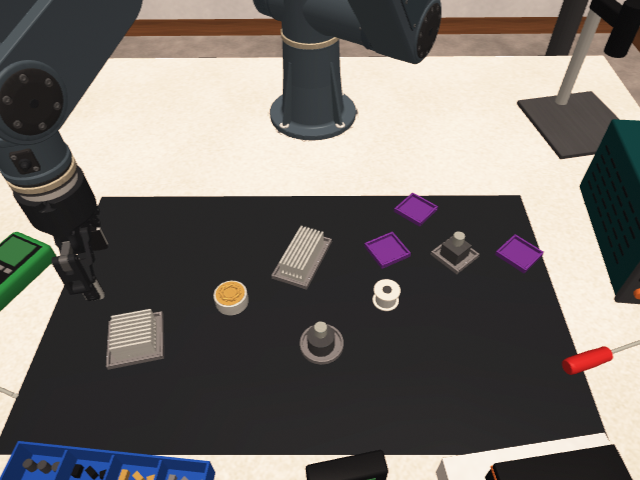

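The scene picture shows all four things in their places: sinks at (135,337) and (302,257), weights at (321,340) and (456,248). The tin and reel have not moved, so I'm handing in.

```bash
python3 -c "
from station import manip
print(manip.sign_off())"
```

```text
the job is handed in; nothing more can be done
None
```

The job is handed in: both weights stand upright in their own dishes, both heat sinks sit flat and fins up near the middle of their trays, and the tin and reel measured where they stood at the start; it took about 31 s of the 115 s allowed.

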